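Seat a converter module in its test fixture and hold a spring probe on its round test pad

TASK

Set the white converter module flat and square in the corner-post pocket of the test fixture (either way round, without dropping it) and let go of it. Then draw the spring test probe out of its holder and hold it upright with its tip on the module's round test pad, pressing gently so that the spring tip is pushed about half way in; finish while still holding it there. Leave the other things where they are.

Things in the scene. Friction and masses are not known exactly. Their poses are not given: they have to be found in the camera images.
- module: Loose white box-shaped converter module, 40 (its x) x 70 (y) x 22 mm (z up), 0.14 kg, lying lid up; origin at the centre of its underside. Grasp the long sides, 40 mm apart. On the lid's centre line are two brass test pads: a round one (12 mm, in a black ring) 22 mm from the centre toward +y, and a square one (11 mm, in a black square) 22 mm toward -y.
- module_pad (a point): Centre of the round test pad, at the height of the module's lid surface (the 1.2 mm thick pad is to be seen, not felt: the tip meets the lid).
- fixture: Test fixture, fixed to the bench: aluminium plate 100 (its x) x 130 (y) x 8 mm with four black L-shaped corner posts round a pocket; origin at the centre of its underside, z up. The posts stand 10 mm above the plate; between them the long sides are open over 42 mm, so fingers can go down to the plate there. Two black sockets, 10 mm across, 7 mm high, stand 55 mm toward +y.
- fixture_pocket (a point): Centre of the pocket's floor (the plate's top, 8 mm above the bench); a seated module's origin lies here. Pocket 44 mm (fixture's x) x 74 mm (y): 2 mm play on every side of the module. The posts' upper 4 mm lean outward as a 1.5 mm lead-in. Axes as the fixture's.
- probe: Loose black spring test probe, 92 g, upright in its holder; z axis up along it, origin at the lower end of its nose. Nose 14 mm across from 0 to 30 mm; collar 28 mm across from 30 to 36 mm; square handle 18 x 18 mm (flats square to its x and y) from 36 to 98 mm; small cap to 102 mm. Grasp the handle by two opposite flats.
- probe_tip (a point): End of the probe's steel spring tip, on the probe's axis. The tip is 5 mm across and sticks out 16 mm below the nose when free.
- probe_plunger (a joint): How far the spring tip is pushed into the probe (m): 0 free, 0.010 fully in. The push is about 0.5 N at the start and grows by 0.5 N per mm: 3 N at half way, 5.5 N fully in.
- holder: Grey block 70 x 70 x 50 mm, fixed to the bench, origin at the centre of its underside. The probe hangs by its collar on the block's top, its nose in an upright 17 mm through-hole at the centre; its origin is then 20 mm above the bench and its handle reaches from 56 to 118 mm. Draw it straight up by at least 50 mm to clear the block.
- eyepieces (a point): Eyepieces of the fixed stereo microscope at the right rear, about 0.45 m above the bench; they and the head behind them fill some 80 mm to each side, 30 mm toward the robot and 0.2 m below further back. Keep the arm clear when swinging past: carry it nearer the robot.
- relay: Bystander, loose: small relay cube, 28x28x30 mm; origin at the centre of its underside. Not to be moved.
- cutters: Bystander, loose: side cutters lying flat, 52x131x12 mm; origin at the centre of its underside. Not to be moved.
- tip_tin: Bystander, loose: round white tin, 56 mm across and 27 mm high; origin at the centre of its underside. Not to be moved.
- tape: Bystander, loose: roll of blue tape lying flat, 60 mm across and 20 mm high; origin at the centre of its underside. Not to be moved.
Not all that is in view belongs to the job. What is shaped like the module but turquoise is not meant.

How it is judged (in metres and radians):
On the way, in this order (a step that is already met when the one before it is completed fails the run):
1. the module lies flat and square on the floor of the fixture's pocket, let go (z of module in the frame of fixture between 0.006 and 0.0095 m and horizontal distance between module and fixture_pocket below 0.005 m and angle between the y axis of module and the y axis of fixture, either way round below 0.09 rad and angle between module's own z axis and vertical below 0.04 rad and contact force between the fingers and module below 0.05 N), for 0.2 s.
2. the probe is drawn clear of its holder (z of probe in the frame of holder above 0.06 m and contact force between probe and holder below 0.05 N), for 0.1 s.
At the end, for the whole second after the job is handed in: Module seated (within 5 mm in plan, 1.5 mm in height, 0.09 rad square, 0.04 rad level) and off the fingers; probe held by the fingers alone, lean under 0.12 rad, tip within 6 mm of the round pad's centre, spring in 2 to 8 mm, push on the module 1 to 6.5 N (all of step 1 and horizontal distance between probe_tip and module_pad below 0.006 m and angle between probe's own z axis and vertical below 0.12 rad and value of joint probe_plunger between 0.002 and 0.008 m and contact force between probe and module between 1 and 6.5 N and contact force between the fingers and probe above 1 N and contact force between probe and holder below 0.05 N and contact force between probe and fixture below 0.05 N); the arm keeps its last pose, push and grip.
It fails at once if the module is dropped or thrown (faster than 0.6 m/s out of the fingers) (linear speed of module above 0.6 m/s and contact force between the fingers and module below 0.01 N).
It fails at once if the probe is pressed on the module with more than 15 N (contact force between probe and module above 15 N).
It fails at once if a bystander (relay, cutters, tin or tape roll) is moved by more than 30 mm (distance of any of relay, cutters, tip_tin, tape from where it was at the start of the episode above 0.03 m).
It also fails if it takes over 64 s, if anything falls off the work surface, if the arm or the gripper's body presses on something with over 40 N, if the wrist force passes 120 N, or if a joint passes its speed limit or range.

ROBOT

A 6-joint arm with a two-finger parallel gripper is mounted at the origin on a cart in front of the work surface, level with it; the furniture and walls round the work are solid. World frame = base frame: x ahead of the robot, y to its left, z up, the work surface at z = 0. Lengths are in mm, angles in rad, forces in N, time in s.
With the tool pointing down it reaches from about 300 to 775 mm from the base axis. Payload 14.6 kg.
Tool frame: the origin (TCP) lies at the very end of the fingers, on their centre line; the grasp point (between the pads) lies 19 mm behind it; z points along the fingers, y is the line along which they close (so a half turn about z gives the same grasp; the last joint's range is limited). The gripper opens to 85 mm and grips with 20 to 120 N. Pads are 22 mm wide; open, the fingers measure 114 mm over their backs; the gripper's body (76 mm by 85 mm) begins 54 mm behind the grasp point. The pads swing forward as they close: fully open they stand 13 mm farther back than shut.
Start: joints at [1.122, 0.3, 1.521, -0, 1.321, -0.067], TCP at [204.922, 510.388, 211.181] pointing down, gripper open.
Joint ranges: [-3.03, 3.03], [-0.79, 2.21], [0.23, 2.52], [-1.04, 4.18], [0, 3.07], [-2.55, 2.55]. Speed limits (rad/s): [2.22, 2.22, 2.57, 3.14, 3.14, 3.14].

INTERFACE

Orientations are given as a unit quaternion [x, y, z, w].
In Python, from cell import robot gives the robot as it stands.
- The arm moves only by the tool apply_moves, never from a script. Its argument "rows" is one flat list of numbers, 7 for each row, row after row: the turn, a rotation vector about the tool's x, y, z in rad, then the shift along the tool's x, y, z in m, then the gripper command: -1 is shut, 1 is fully open, values between are in proportion. A call has exactly 10 rows; each row shifts and turns the commanded pose from where the row before left it, along the tool's axes as they then stand; what a row does not reach is not made up. A row lasts 1/8 s, in which the tool goes at most 62.5 mm and 10.7 degrees, less where a joint would pass 70% of its speed; a pose out of reach is approached as far as the arm can. A call with a gripper value outside its range is refused whole. The fingers move at their own pace and stop on an object; the grip force is fixed at half the most. Time passes only in rows, so rows that do not move let the fingers close, or fill a call up. It gives the time, the measured TCP pose, the force, the opening and the grip force at its end, in the units of the state.
- robot.observe(): the state, without advancing time (a new reading comes with each control period).
- robot.grab_frame(name): name is "scene" or "top" or "wrist"; returns a dict with "image" (480x640x3 uint8, red, green, blue), "fx", "fy", "cx", "cy" (pixels), "eye" and "attitude" of the camera in the world; the wrist camera has in their place "mount" (4x4, takes a point from camera to tool coordinates, whose origin is the TCP and whose axes are the flange's). Camera axes: x right, y down, z forward; pixel columns grow to the right and rows downward; lengths in mm; the calibration is good to about 2 mm. A picture is of the moment at which its call begins: read the wrist's pose just before it. There is no depth.
- robot.hand_in(): hands the job in; it is judged then, once.
The state is a dict: "time_s": time; "joints": joint angles; "dq": joint speeds; "joint_torque": joint torques, N m; "eef_pos": TCP position; "tcp_rot": TCP orientation; "contact_force": force on the tool from outside, world axes, zero at the start; "torque": the same for the moment, N m; "grip_width": finger opening in mm; "gripper_force": force on a finger pad.
Only numpy, scipy, OpenCV 4.12 (cv2) and the standard library are available. Lean on these libraries where they do the work, as an engineer would, in place of code of your own. Each camera call takes 0.05 s, during which the arm holds its last target. There are 200 camera calls.

## Working session

There is one attempt and no reset: what is moved stays moved. The work goes in short steps, Python scripts to look and compute and a tool call to move; the robot and the scene stay as the last step left them, time stands still between calls to the robot, and variables do not carry over. Pictures are saved under pics/ and viewed, at most 10 in all, crops included, and the job is handed in when it is done.

Besides the shell and the picture viewer there is one more tool, called after "Call:" by a JSON object that holds its "op" and its "data". apply_moves: Moves the arm, as the interface text tells. Its arguments: {"type":"object","properties":{"rows":{"type":"array","items":{"type":"number"}}},"required":["rows"]}

```bash
ls; mkdir -p pics; python3 - <<'E'
from cell import robot
import cv2, json, pickle
s=robot.observe(); print(s)
for n in ("top","scene"):
    f=robot.grab_frame(n); pickle.dump(f,open(f"{n}.pkl","wb"))
    print({k:v for k,v in f.items() if k!="image"})
    cv2.imwrite(f"pics/{n}0.png",f["image"][:,:,::-1])
E
```

```text
pics
{'time_s': 0.0, 'joints': array([ 1.12241963e+00,  3.00485833e-01,  1.52159432e+00,  4.10379791e-05,
        1.32068694e+00, -6.65715910e-02]), 'dq': array([ 1.69476833e-03, -9.47005890e-04,  5.89579896e-05,  9.08629656e-04,
       -8.69682290e-04,  1.86899502e-03]), 'joint_torque': array([-2.70813071e-03, -5.43512356e+01, -3.61778605e+01, -2.52228301e-04,
        4.07157451e-03,  2.54508529e-05]), 'eef_pos': array([204.79423317, 510.17208228, 210.60764379]), 'tcp_rot': array([ 1.89750096e-01,  9.81832244e-01, -5.62801943e-04, -1.68751441e-04]), 'contact_force': array([ 0.09069631, -0.45265142,  0.063482  ]), 'torque': array([ 0.04511469, -0.0220022 ,  0.00106968]), 'gripper_force': 0.0, 'grip_width': 85.32594680248634}
{'fx': 494.3378081619927, 'fy': 494.3378081619927, 'cx': 319.875391108703, 'cy': 233.87077618678524, 'eye': array([ 317.56113254,  144.76015018, 1438.34296705]), 'attitude': array([ 0.70551637, -0.70290782,  0.06235727, -0.06541277])}
{'fx': 506.3885918049499, 'fy': 506.3885918049499, 'cx': 326.66425216931196, 'cy': 242.52109555537905, 'eye': array([-129.50825347, 1066.05356923,  832.78685099]), 'attitude': array([-0.25342251,  0.81298797, -0.49694888,  0.16694132])}
```

View pics/top0.png

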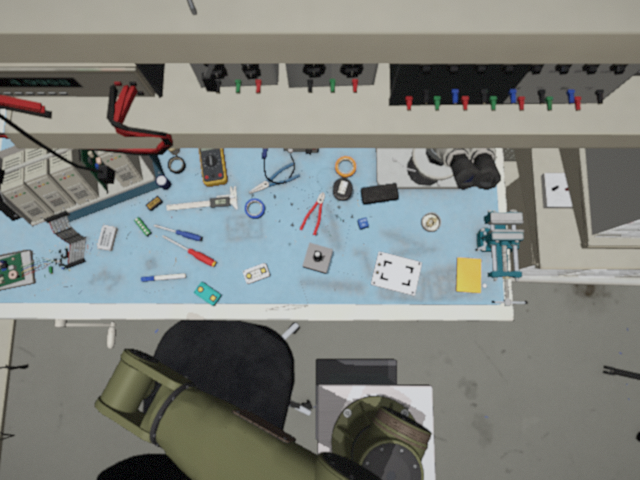

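View pics/scene0.png

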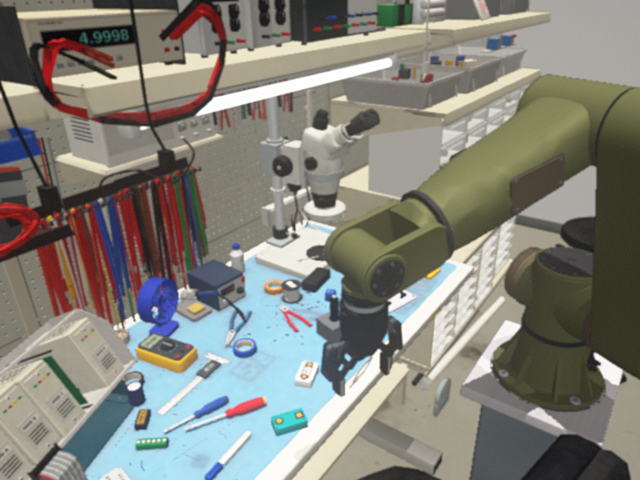

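The top view shows the module at (257,272), the decoy at (207,292), the holder with the probe at (318,257) and the fixture at (397,273). Next I turn these into world points.

```bash
cat > h.py <<'E'
import numpy as np, cv2, pickle
from scipy.spatial.transform import Rotation as R
def ray(f,px,s=None):
    px=np.atleast_2d(px).astype(float)
    d=np.c_[(px[:,0]-f["cx"])/f["fx"],(px[:,1]-f["cy"])/f["fy"],np.ones(len(px))]
    if "mount" in f:
        T=R.from_quat(s["tcp_rot"]); M=f["mount"]
        return s["eef_pos"]+T.apply(M[:3,3]), T.apply(d@M[:3,:3].T)
    return np.array(f["eye"]),R.from_quat(f["attitude"]).apply(d)
def plane(f,px,z,s=None):
    e,d=ray(f,px,s); return e+d*((z-e[2])/d[:,2])[:,None]
def proj(f,P,s=None):
    P=np.atleast_2d(P).astype(float)
    if "mount" in f:
        T=R.from_quat(s["tcp_rot"]); M=f["mount"]; c=(T.inv().apply(P-s["eef_pos"])-M[:3,3])@M[:3,:3]
    else: c=R.from_quat(f["attitude"]).inv().apply(P-f["eye"])
    return np.c_[c[:,0]/c[:,2]*f["fx"]+f["cx"],c[:,1]/c[:,2]*f["fy"]+f["cy"]]
E
python3 - <<'E'
from h import *
f=pickle.load(open("top.pkl","rb")); im=f["image"]
for n,p,z in [("module",(257,272),22),("decoy",(207,292),22),("holder",(318,257),50),("fixture",(397,273),8),("tin",(430,222),27),("relay",(363,224),30),("tape",(255,208),20),("cutters",(313,213),12)]:
    print(n,plane(f,p,z).round(0))
hsv=cv2.cvtColor(im,cv2.COLOR_RGB2HSV)
m=((hsv[...,1]<40)&(hsv[...,2]>200)).astype(np.uint8)
m[:, :]*=1
for x0,y0,x1,y1,z in [(235,258,280,290,22),(365,245,430,302,8)]:
    mm=np.zeros_like(m); mm[y0:y1,x0:x1]=m[y0:y1,x0:x1]
    c=max(cv2.findContours(mm,0,2)[0],key=cv2.contourArea)
    P=plane(f,c[:,0,:],z)[:,:2].astype(np.float32); print(cv2.minAreaRect(P))
cv2.imwrite("pics/crop0.png",cv2.resize(im[230:310,180:440,::-1],None,fx=3,fy=3,interpolation=2))
E
```

```text
module [[465. 332.  22.]]
decoy [[407. 473.  22.]]
holder [[505. 156.  50.]]
fixture [[465. -72.   8.]]
tin [[ 612. -169.   27.]]
relay [[605.  26.  30.]]
tape [[654. 343.  20.]]
cutters [[641. 172.  12.]]
((463.46112060546875, 337.37530517578125), (39.103878021240234, 68.0843734741211), 20.923009872436523)
((465.9871520996094, -69.81456756591797), (126.94852447509766, 98.039794921875), 75.52056121826172)
```

View pics/crop0.png

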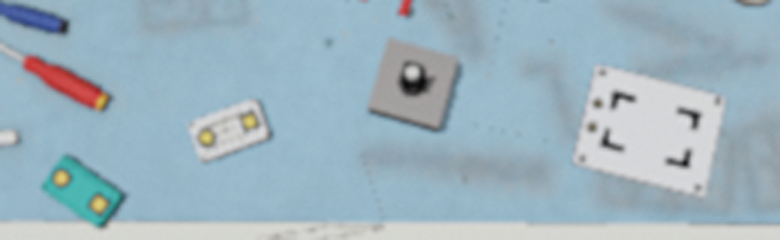

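The crop shows the module's round pad at its left end, toward world +y. The fixture's sockets are also on the left. The measured sizes agree (39x68 and 98x127 mm). I'll move above the module for a close look.

```bash
cat >> h.py <<'E'
def plan(s,pos,yaw=None,n=9,lean=True):
    """screw rows from pose s to pos, tool down, tool y at world angle yaw(deg, mod 180)"""
    r0=R.from_quat(s["tcp_rot"]); y=r0.as_matrix()[:,1]
    a0=np.degrees(np.arctan2(y[1],y[0]))
    a=a0 if yaw is None else yaw+180*round((a0-yaw)/180)
    c,q=np.cos(np.radians(a)),np.sin(np.radians(a))
    r1=R.from_matrix(np.array([[-q,c,0],[c,q,0],[0,0,-1.]]).T.T if 0 else np.c_[[-q,c,0],[c,q,0],[0,0,-1.]])
    w=(r0.inv()*r1).as_rotvec()/n
    d=r0.inv().apply(np.array(pos)-s["eef_pos"])
    A=sum(R.from_rotvec(w*k).as_matrix() for k in range(n))
    t=np.linalg.solve(A,d)/1000
    print("row",np.r_[w,t].round(4),"x",n,"  final-frame shift",(r1.inv().apply(np.array(pos)-s["eef_pos"])/1000).round(4))
E
python3 - <<'E'
from h import *
from cell import robot
s=robot.observe(); plan(s,[464,336,170],20.9,8)
f=robot.grab_frame("wrist"); print({k:v for k,v in f.items() if k!="image"})
E
```

```text
row [-1.00e-04  0.00e+00  1.03e-01 -3.97e-02  6.00e-03  5.10e-03] x 8   final-frame shift [-0.2552  0.18    0.0407]
{'fx': 361.18257957692424, 'fy': 361.18257957692424, 'cx': 324.5583621808969, 'cy': 241.4426857133213, 'mount': array([[-7.72118100e-04, -9.57905202e-01, -2.87083659e-01,
         7.34129100e+01],
       [ 9.99999700e-01, -7.55534459e-04, -1.68548357e-04,
         1.59215794e-01],
       [-5.54482490e-05, -2.87083703e-01,  9.57905499e-01,
        -1.63761235e+02],
       [ 0.00000000e+00,  0.00000000e+00,  0.00000000e+00,
         1.00000000e+00]])}
```

Call:
{"op": "apply_moves", "data": {"rows": [0,0,0.103,-0.0397,0.006,0.0051,1,0,0,0.103,-0.0397,0.006,0.0051,1,0,0,0.103,-0.0397,0.006,0.0051,1,0,0,0.103,-0.0397,0.006,0.0051,1,0,0,0.103,-0.0397,0.006,0.0051,1,0,0,0.103,-0.0397,0.006,0.0051,1,0,0,0.103,-0.0397,0.006,0.0051,1,0,0,0.103,-0.0397,0.006,0.0051,1,0,0,0,0,0,0,1,0,0,0,0,0,0,1]}}

```text
time_s: 1.4
eef_pos: [463.8, 336.4, 170.3]
tcp_rot: [0.567, 0.824, -0.0, -0.0]
contact_force: [0.0, 0.3, 0.1]
grip_width: 85.2
gripper_force: 0.0
```

```bash
cat >> h.py <<'E'
def white_rect(f,s,z,P0,rad,amin=300):
    im=f["image"]; hsv=cv2.cvtColor(im,cv2.COLOR_RGB2HSV)
    m=((hsv[...,1]<45)&(hsv[...,2]>150)).astype(np.uint8)
    c0=proj(f,P0,s)[0]; mm=np.zeros_like(m); cv2.circle(mm,tuple(int(v) for v in c0),rad,1,-1); m&=mm
    c=max(cv2.findContours(m,0,2)[0],key=cv2.contourArea)
    return cv2.minAreaRect(plane(f,c[:,0,:],z,s)[:,:2].astype(np.float32)),c
E
python3 - <<'E'
from h import *
from cell import robot
s=robot.observe(); f=robot.grab_frame("wrist"); pickle.dump((s,f),open("w1.pkl","wb"))
print(s["eef_pos"],R.from_quat(s["tcp_rot"]).as_matrix()[:,1])
r,c=white_rect(f,s,22,[464,336,22],110); print(r)
im=f["image"].copy(); cv2.drawContours(im,[c],-1,(255,0,0),1)
cv2.imwrite("pics/w1.png",im[:,:,::-1])
E
```

```text
[463.76959015 336.36351108 170.34888189] [ 9.33791370e-01  3.57817839e-01 -2.66886557e-04]
((459.1312561035156, 346.5970458984375), (40.39000701904297, 56.061256408691406), 20.910751342773438)
```

View pics/w1.png

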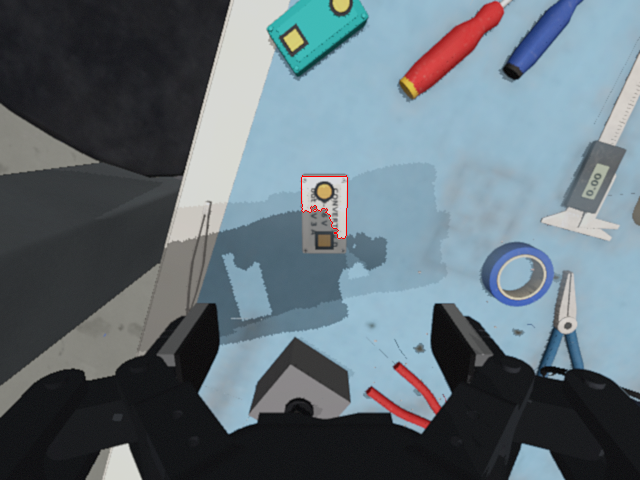

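The wrist view shows the module upright at x 302–348, y 174–253. The round pad is at (324,191) and the square one at (324,241). Part of the module is in shadow, so I'll loosen the mask.

```bash
sed -i 's/hsv\[...,2\]>150/hsv[...,2]>VMIN/; s/^def white_rect/VMIN=85\ndef white_rect/' h.py; python3 - <<'E'
from h import *
s,f=pickle.load(open("w1.pkl","rb"))
r,c=white_rect(f,s,22,[463,338,22],55); print(r, cv2.boundingRect(c))
print(plane(f,[(324.5,191),(324,241),(302,174),(348,174),(302,253),(348,253)],22,s))
plan(s,[463.5,337,60],20.9,5)
E
```

```text
((461.5097961425781, 340.3482666015625), (40.40641403198242, 71.1245346069336), 20.90892791748047) (301, 174, 47, 80)
[[454.44909414 360.1410065   22.        ]
 [470.15576501 317.7885122   22.        ]
 [431.30021199 366.87014684  22.        ]
 [468.00690077 380.90019871  22.        ]
 [455.50773135 299.9860999   22.        ]
 [494.64123336 314.93668213  22.        ]]
row [-0.0001 -0.      0.0002  0.0001 -0.      0.0221] x 5   final-frame shift [ 0.0007 -0.      0.1103]
```

```bash
python3 - <<'E'
from h import *
from cell import robot
s=robot.observe(); plan(s,[462.2,339,3],20.7,8)
E
```

```text
row [ 0.     -0.      0.0007  0.0003 -0.0001  0.0209] x 8   final-frame shift [ 0.0027 -0.0005  0.1674]
```

Call:
{"op": "apply_moves", "data": {"rows": [0,0,0.0007,0.0003,-0.0001,0.0209,1,0,0,0.0007,0.0003,-0.0001,0.0209,1,0,0,0.0007,0.0003,-0.0001,0.0209,1,0,0,0.0007,0.0003,-0.0001,0.0209,1,0,0,0.0007,0.0003,-0.0001,0.0209,1,0,0,0.0007,0.0003,-0.0001,0.0209,1,0,0,0.0007,0.0003,-0.0001,0.0209,1,0,0,0.0007,0.0003,-0.0001,0.0209,1,0,0,0,0,0,0,1,0,0,0,0,0,0,1]}}

```text
time_s: 2.7
eef_pos: [462.5, 338.7, 4.1]
tcp_rot: [0.569, 0.822, 0.0, 0.0]
contact_force: [0.1, -0.4, -0.1]
grip_width: 85.4
gripper_force: 0.0
```

Call:
{"op": "apply_moves", "data": {"rows": [0,0,0,0,0,0,-1,0,0,0,0,0,0,-1,0,0,0,0,0,0,-1,0,0,0,0,0,0,-1,0,0,0,0,0,0,-1,0,0,0,0,0,0,-1,0,0,0,0,0,0,-1,0,0,0,0,0,0,-1,0,0,0,0,0,0,-1,0,0,0,0,0,0,-1]}}

```text
time_s: 3.95
eef_pos: [462.5, 338.0, 3.2]
tcp_rot: [0.569, 0.822, 0.0, 0.0]
contact_force: [-1.1, 0.5, -0.2]
grip_width: 0.1
gripper_force: 0.0
```

```bash
python3 - <<'E'
from h import *
from cell import robot
s=robot.observe(); f=robot.grab_frame("wrist"); pickle.dump((s,f),open("w2.pkl","wb")); print(s)
g=robot.grab_frame("scene")["image"]
im=np.vstack([f["image"][100:400,100:500],cv2.resize(g[340:420,270:377],(400,299))])[:,:,::-1]
cv2.imwrite("pics/w2.png",im[:598])
E
```

```text
{'time_s': 3.95, 'joints': array([ 5.67219254e-01,  6.00816787e-01,  1.61890808e+00, -3.57429063e-05,
        9.21838878e-01,  2.07805740e-01]), 'dq': array([-0.00033095,  0.00054274,  0.00156697, -0.00013869,  0.00102518,
       -0.00144628]), 'joint_torque': array([ 3.85400754e-04, -6.30595994e+01, -2.83615565e+01,  1.32280405e-05,
        6.31526254e-04, -3.05587457e-05]), 'eef_pos': array([462.45536979, 337.99519426,   3.18622602]), 'tcp_rot': array([5.69321744e-01, 8.22114804e-01, 7.80619221e-06, 1.87261044e-05]), 'contact_force': array([-1.09143296,  0.5111352 , -0.15677421]), 'torque': array([-0.01795194,  0.01542312, -0.00330368]), 'gripper_force': 0.0, 'grip_width': 0.07530668535645486}
```

View pics/w2.png

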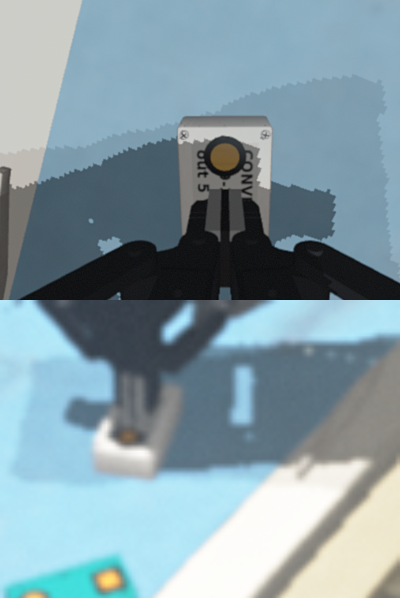

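The round pad is now at about (325,257) in the full frame and the fingers are shut. I'll check whether the module moved.

```bash
python3 - <<'E'
from h import *
s,f=pickle.load(open("w2.pkl","rb"))
for z in (8,22,30): print(z,plane(f,[(325,257),(278,225),(371,225)],z,s).round(1).tolist())
T=R.from_quat(s["tcp_rot"])
for b in (0,10,19,25,40): print(b,proj(f,s["eef_pos"]+T.apply([0,0,-b]),s).round(0))
s1,f1=pickle.load(open("w1.pkl","rb")); print(proj(f1,[[462,339,0],[462,339,22]],s1))
E
```

```text
8 [[456.0, 355.0, 8.0], [430.7, 361.9, 8.0], [470.1, 376.7, 8.0]]
22 [[454.3, 359.6, 22.0], [431.2, 365.8, 22.0], [467.2, 379.3, 22.0]]
30 [[453.3, 362.1, 30.0], [431.5, 368.1, 30.0], [465.5, 380.8, 30.0]]
0 [[325. 289.]]
10 [[325. 298.]]
19 [[325. 306.]]
25 [[325. 313.]]
40 [[325. 331.]]
[[323.96167497 211.21319143]
 [323.9394381  216.35095641]]
```

```bash
python3 - <<'E'
from h import *
s,f=pickle.load(open("w2.pkl","rb")); T=R.from_quat(s["tcp_rot"])
print("shut"); 
for b in (0,10,20,30): print(b,proj(f,s["eef_pos"]+T.apply([[11,0,-b],[11,8,-b],[-11,0,-b]]),s).round(0).tolist())
s1,f1=pickle.load(open("w1.pkl","rb")); print("open")
T=R.from_quat(s1["tcp_rot"])
for b in (0,13,26,36): print(b,proj(f1,s1["eef_pos"]+T.apply([[11,42.5,-b],[11,-42.5,-b],[-11,42.5,-b]]),s1).round(0).tolist())
a=f["image"][230:440,220:430]; b=f1["image"][280:420,130:270]
cv2.imwrite("pics/w3.png",np.hstack([cv2.resize(a,(400,400)),cv2.resize(b,(400,400))])[:,:,::-1])
E
```

```text
shut
0 [[325.0, 268.0], [342.0, 268.0], [325.0, 309.0]]
10 [[325.0, 276.0], [343.0, 276.0], [325.0, 319.0]]
20 [[325.0, 284.0], [344.0, 284.0], [325.0, 330.0]]
30 [[325.0, 294.0], [345.0, 294.0], [325.0, 342.0]]
open
0 [[413.0, 268.0], [237.0, 268.0], [410.0, 309.0]]
13 [[420.0, 278.0], [231.0, 278.0], [416.0, 322.0]]
26 [[428.0, 290.0], [223.0, 290.0], [424.0, 337.0]]
36 [[435.0, 301.0], [216.0, 301.0], [430.0, 350.0]]
```

View pics/w3.png

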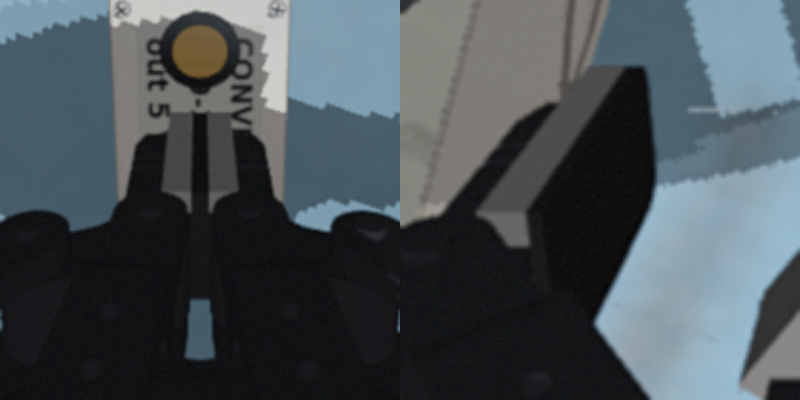

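The module hasn't moved (pad at 454.3, 359.6 with z = 22), and the shut fingers are above its lid. In both views the real fingertips sit about 24 mm behind the reported TCP. I'll treat the reported tool point as offset by that much: reopen, go lower and watch the force.

Call:
{"op": "apply_moves", "data": {"rows": [0,0,0,0.001,0,0,1,0,0,0,0,0,0,1,0,0,0,0,0,0,1,0,0,0,0,0,0,1,0,0,0,0,0,0,1,0,0,0,0,0,0,1,0,0,0,0,0,0.007,1,0,0,0,0,0,0.007,1,0,0,0,0,0,0.007,1,0,0,0,0,0,0,1]}}

```text
time_s: 5.3
eef_pos: [461.7, 338.7, -18.6]
tcp_rot: [0.569, 0.822, -0.001, -0.0]
contact_force: [-0.1, -0.2, 0.7]
grip_width: 85.3
gripper_force: 0.0
```

Call:
{"op": "apply_moves", "data": {"rows": [0,0,0,0,0,0.003,1,0,0,0,0,0,0.003,1,0,0,0,0,0,0,-1,0,0,0,0,0,0,-1,0,0,0,0,0,0,-1,0,0,0,0,0,0,-1,0,0,0,0,0,0,-1,0,0,0,0,0,0,-1,0,0,0,0,0,0,-1,0,0,0,0,0,0,-1]}}

```text
time_s: 6.55
eef_pos: [463.3, 339.8, -21.4]
tcp_rot: [0.569, 0.822, 0.002, 0.001]
contact_force: [-3.4, -2.2, 22.5]
grip_width: 38.9
gripper_force: 69.9
```

```bash
python3 - <<'E'
from h import *
from cell import robot
s=robot.observe(); f=robot.grab_frame("wrist"); pickle.dump((s,f),open("w4.pkl","wb"))
print(s["eef_pos"],s["contact_force"])
cv2.imwrite("pics/w4.png",cv2.resize(f["image"][200:440,200:450],(500,480))[:,:,::-1])
E
```

```text
[463.26903528 339.76319031 -21.37720809] [-3.43294548 -2.21116017 22.50869377]
```

View pics/w4.png

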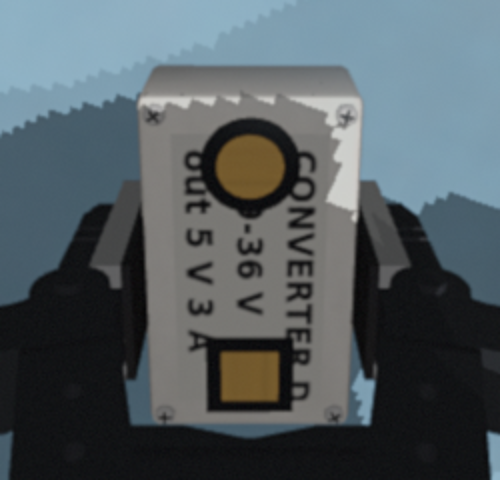

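The module is gripped with the lid up and level. The tips touch the bench at reported z = −21.4, which confirms the offset. I'll lift it.

Call:
{"op": "apply_moves", "data": {"rows": [0,0,0,0,0,-0.004,-1,0,0,0,0,0,-0.01,-1,0,0,0,0,0,-0.022,-1,0,0,0,0,0,-0.026,-1,0,0,0,0,0,-0.026,-1,0,0,0,0,0,-0.026,-1,0,0,0,0,0,-0.026,-1,0,0,0,0,0,-0.022,-1,0,0,0,0,0,-0.01,-1,0,0,0,0,0,0,-1]}}

```text
time_s: 7.85
eef_pos: [462.2, 338.9, 148.4]
tcp_rot: [0.569, 0.822, 0.0, 0.0]
contact_force: [-0.1, -0.4, -1.4]
grip_width: 38.6
gripper_force: 60.4
```

```bash
python3 - <<'E'
from h import *
from cell import robot
s,f=pickle.load(open("w4.pkl","rb")); T=R.from_quat(s["tcp_rot"])
P=plane(f,[(325,283.5),(324.5,388)],22,s); q=T.inv().apply(P-s["eef_pos"]); print(P,q,np.linalg.norm(P[0]-P[1]),q.mean(0))
s=robot.observe(); print(s["grip_width"],s["eef_pos"])
plan(s,[451,-128,150],-14.5,12)
f=robot.grab_frame("wrist"); pickle.dump((s,f),open("w5.pkl","wb"))
E
```

```text
[[455.46953322 359.72877349  22.        ]
 [470.99911015 317.78202093  22.        ]] [[ 21.4684199   -0.13146612 -43.36044959]
 [-23.26020056  -0.34812934 -43.39757968]] 44.72916061834158 [ -0.89589033  -0.23979773 -43.37901464]
38.64719357698399 [462.17679027 338.93380389 148.43418   ]
row [ 0.     -0.      0.051  -0.0393 -0.004  -0.0001] x 12   final-frame shift [-0.4549  0.1061 -0.0016]
```

Call:
{"op": "apply_moves", "data": {"rows": [0,0,0.051,-0.0393,-0.004,0,-1,0,0,0.051,-0.0393,-0.004,0,-1,0,0,0.051,-0.0393,-0.004,0,-1,0,0,0.051,-0.0393,-0.004,0,-1,0,0,0.051,-0.0393,-0.004,0,-1,0,0,0.051,-0.0393,-0.004,0,-1,0,0,0.051,-0.0393,-0.004,0,-1,0,0,0.051,-0.0393,-0.004,0,-1,0,0,0.051,-0.0393,-0.004,0,-1,0,0,0.051,-0.0393,-0.004,0,-1]}}

```text
time_s: 9.15
eef_pos: [472.5, -52.9, 147.2]
tcp_rot: [0.759, 0.651, -0.001, -0.001]
contact_force: [0.3, -0.1, -1.9]
grip_width: 38.9
gripper_force: 60.4
```

Call:
{"op": "apply_moves", "data": {"rows": [0,0,0.051,-0.0393,-0.004,0,-1,0,0,0.051,-0.0393,-0.004,0,-1,0,0,0,0,0,0,-1,0,0,0,0,0,0,-1,0,0,0,0,0,0,-1,0,0,0,0,0,0,-1,0,0,0,0,0,0,-1,0,0,0,0,0,0,-1,0,0,0,0,0,0,-1,0,0,0,0,0,0,-1]}}

```text
time_s: 10.4
eef_pos: [451.6, -127.7, 148.2]
tcp_rot: [0.791, 0.612, 0.0, 0.0]
contact_force: [0.8, -0.0, -1.0]
grip_width: 38.8
gripper_force: 60.4
```

```bash
python3 - <<'E'
from h import *
from cell import robot
s=robot.observe(); f=robot.grab_frame("wrist"); pickle.dump((s,f),open("w6.pkl","wb"))
print(s["eef_pos"],s["grip_width"])
r,c=white_rect(f,s,8,[466,-70,8],170); print(r)
im=f["image"].copy(); cv2.drawContours(im,[c],-1,(255,0,0),1)
cv2.imwrite("pics/w6.png",im[:,:,::-1])
E
```

```text
[ 451.598163   -127.70809493  148.19645087] 38.81303912245567
((442.19317626953125, -108.00129699707031), (223.61595153808594, 128.71949768066406), 77.38877868652344)
```

View pics/w6.png

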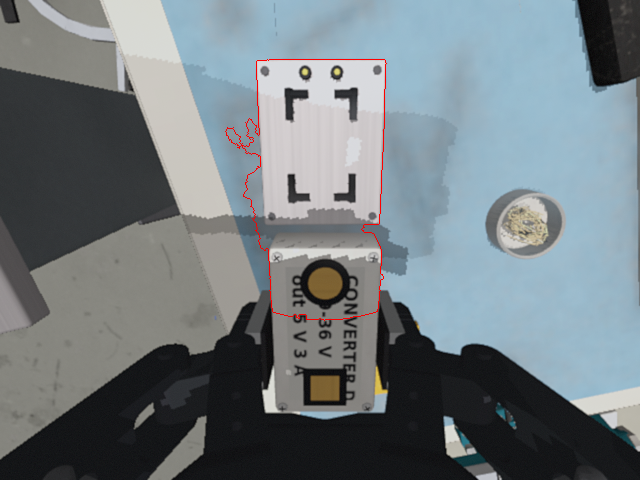

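The wrist view shows all four posts clearly, at x 285–357 and y 88–202. I'll measure the pocket centre from them.

```bash
python3 - <<'E'
from h import *
s,f=pickle.load(open("w6.pkl","rb"))
g=cv2.cvtColor(f["image"],cv2.COLOR_RGB2GRAY); m=np.zeros_like(g); m[84:207,278:364]=(g[84:207,278:364]<75)
cs=[c for c in cv2.findContours(m,0,2)[0] if cv2.contourArea(c)>60]; print([cv2.boundingRect(c) for c in cs])
pts=np.vstack(cs)[:,0,:]+0.0
for z in (13,18):
    print(z,cv2.minAreaRect(plane(f,pts,z,s)[:,:2].astype(np.float32)))
    print(cv2.minAreaRect(np.array([plane(f,cv2.minAreaRect(c)[0],z,s)[0,:2] for c in cs],np.float32)))
pl=plane(f,[(257,60),(385.5,59),(380,223),(264,224),(265,71),(376.5,70),(372.5,216),(271,216)],8,s)[:,:2]; print(pl.round(1), pl[:4].mean(0),pl[4:].mean(0))
E
```

```text
[(288, 175, 21, 28), (335, 174, 20, 28), (285, 89, 23, 31), (335, 88, 22, 31)]
13 ((464.1559753417969, -66.52362060546875), (88.068115234375, 54.81806945800781), 75.78248596191406)
((464.26416015625, -66.09507751464844), (65.74658966064453, 38.50849914550781), 75.7066421508789)
18 ((464.2408447265625, -66.36197662353516), (86.59519958496094, 53.90125274658203), 75.78248596191406)
((464.34722900390625, -65.94061279296875), (64.64698791503906, 37.864479064941406), 75.70665740966797)
[[ 433.2    8.1]
 [ 528.3  -15.8]
 [ 497.5 -140.7]
 [ 400.1 -116.4]
 [ 436.8   -0.7]
 [ 520.1  -21.6]
 [ 492.5 -133. ]
 [ 408.  -111.1]] [464.7795055  -66.17670557] [464.36332761 -66.60879463]
```

```bash
python3 - <<'E'
from h import *
from cell import robot
s=robot.observe(); plan(s,[464.5,-65.5,148],-14.25,4)
E
```

```text
row [-0.      0.     -0.001   0.0159 -0.0007  0.    ] x 4   final-frame shift [ 0.0635 -0.0028  0.0002]
```

Call:
{"op": "apply_moves", "data": {"rows": [0,0,-0.001,0.0159,-0.0007,0,-1,0,0,-0.001,0.0159,-0.0007,0,-1,0,0,-0.001,0.0159,-0.0007,0,-1,0,0,-0.001,0.0159,-0.0007,0,-1,0,0,0,0,0,0.025,-1,0,0,0,0,0,0.035,-1,0,0,0,0,0,0.035,-1,0,0,0,0,0,0.028,-1,0,0,0,0,0,0.015,-1,0,0,0,0,0,0,-1]}}

```text
time_s: 11.7
eef_pos: [464.5, -65.0, 9.8]
tcp_rot: [0.789, 0.614, -0.0, -0.0]
contact_force: [0.8, -0.3, -0.5]
grip_width: 39.0
gripper_force: 60.5
```

Call:
{"op": "apply_moves", "data": {"rows": [0,0,0,0,0,0,-1,0,0,0,0,0,0,-1,0,0,0,0,0,0,-1,0,0,0,0,0,0,-1,0,0,0,0,0,0,-1,0,0,0,0,0,0,-1,0,0,0,0,0,0,-1,0,0,0,0,0,0,-1,0,0,0,0,0,0,-1,0,0,0,0,0,0,-1]}}

```text
time_s: 12.95
eef_pos: [464.7, -65.4, 10.2]
tcp_rot: [0.789, 0.614, -0.0, -0.0]
contact_force: [-0.0, 0.0, 0.2]
grip_width: 39.1
gripper_force: 60.5
```

```bash
python3 - <<'E'
from h import *
from cell import robot
s=robot.observe(); f=robot.grab_frame("wrist"); pickle.dump((s,f),open("w7.pkl","wb"))
print(s["eef_pos"],s["tcp_rot"],s["grip_width"])
cv2.imwrite("pics/w7.png",cv2.resize(f["image"][130:430,150:500],(700,600))[:,:,::-1])
E
```

```text
[464.66962448 -65.38848721  10.17813336] [ 7.89309228e-01  6.13995882e-01 -1.15923724e-05 -8.19759943e-06] 39.08475538058007
```

View pics/w7.png

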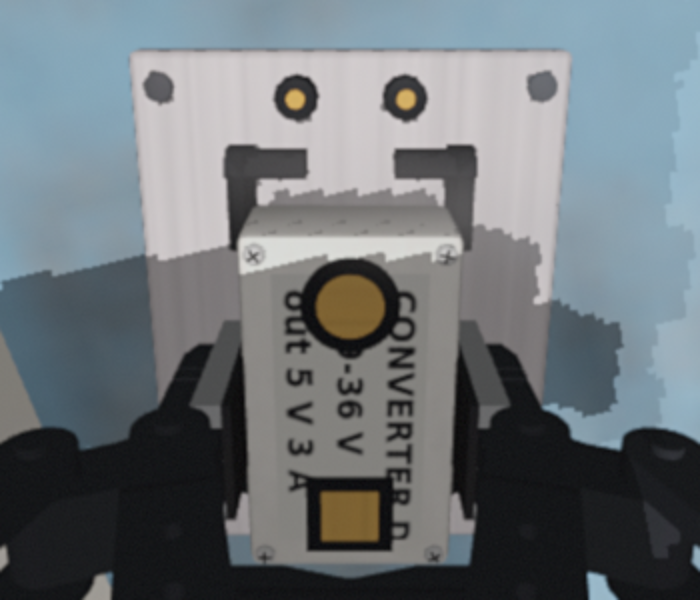

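The module hangs straight above the pocket, with equal post margins left (225–240) and right (460–476). I'll check the remaining along-y offset numerically.

```bash
python3 - <<'E'
from h import *
s,f=pickle.load(open("w7.pkl","rb")); T=R.from_quat(s["tcp_rot"])
t=lambda cx,cy,z: T.inv().apply(plane(f,[(150+cx/2,130+cy/2)],z,s)-s["eef_pos"])[0,:2].round(1)
print("plate +y corners (65,+-50)",t(131,51,8),t(571,51,8))
print("sockets (55)",t(296,98,15),t(405,98,15))
print("post outer top (43.3,+-27)",t(224,147,18),t(477,147,18))
zl=s["eef_pos"][2]+21.4+22
print("lid corners",t(239,237,zl),t(461,237,zl),"pads",t(350,306,zl),t(350,516,zl))
print("underside front edge (35)",t(250,207,zl-22),t(447,207,zl-22))
E
```

```text
plate +y corners (65,+-50) [ 63.7 -49.2] [63.6 49.3]
sockets (55) [ 54. -12.] [54.  11.8]
post outer top (43.3,+-27) [ 43.8 -27.8] [43.7 27.5]
lid corners [ 34.5 -19.8] [34.5 19.1] pads [21.5 -0.4] [-23.4  -0.4]
underside front edge (35) [ 33.9 -20.7] [33.9 19.5]
```

Both centres agree to within about 0.5 mm, so I'm lowering it.

Call:
{"op": "apply_moves", "data": {"rows": [0,0,0,0,0,0.004,-1,0,0,0,0,0,0.004,-1,0,0,0,0,0,0.004,-1,0,0,0,0,0,0.003,-1,0,0,0,0,0,0.003,-1,0,0,0,0,0,0.003,-1,0,0,0,0,0,0.002,-1,0,0,0,0,0,0,-1,0,0,0,0,0,0,-1,0,0,0,0,0,0,-1]}}

```text
time_s: 14.25
eef_pos: [464.7, -65.4, -12.7]
tcp_rot: [0.789, 0.614, 0.0, 0.0]
contact_force: [-0.7, 0.3, -1.2]
grip_width: 38.9
gripper_force: 60.5
```

Call:
{"op": "apply_moves", "data": {"rows": [0,0,0,0,0,0.0005,-1,0,0,0,0,0,0.0005,-1,0,0,0,0,0,0,-1,0,0,0,0,0,0,-1,0,0,0,0,0,0,-0.2,0,0,0,0,0,0,0.2,0,0,0,0,0,0,0.6,0,0,0,0,0,0,1,0,0,0,0,0,0,1,0,0,0,0,0,0,1]}}

```text
time_s: 15.5
eef_pos: [464.7, -65.4, -13.9]
tcp_rot: [0.789, 0.614, -0.0, -0.0]
contact_force: [-0.1, 0.2, 0.1]
grip_width: 85.6
gripper_force: 0.0
```

```bash
python3 - <<'E'
from h import *
from cell import robot
s=robot.observe(); print(s["eef_pos"],s["contact_force"],s["grip_width"])
f=pickle.load(open("top.pkl","rb"))
hsv=cv2.cvtColor(f["image"],cv2.COLOR_RGB2HSV)
m=np.zeros((480,640),np.uint8); m[236:278,296:338]=((hsv[...,1]<60)&(hsv[...,2]>70))[236:278,296:338]
c=max(cv2.findContours(cv2.morphologyEx(m,cv2.MORPH_CLOSE,np.ones((13,13))),0,2)[0],key=cv2.contourArea)
print("holder",cv2.minAreaRect(plane(f,c[:,0,:],50)[:,:2].astype(np.float32)))
E
```

```text
[464.66648769 -65.39733077 -13.85073031] [-0.08830059  0.20059542  0.12699607] 85.61685802596857
holder ((506.8143310546875, 160.65054321289062), (117.0573501586914, 116.87045288085938), 0.2114410698413849)
```

Call:
{"op": "apply_moves", "data": {"rows": [0,0,0,0,0,-0.008,1,0,0,0,0,0,-0.015,1,0,0,0,0,0,-0.027,1,0,0,0,0,0,-0.03,1,0,0,0,0,0,-0.03,1,0,0,0,0,0,-0.03,1,0,0,0,0,0,-0.03,1,0,0,0,0,0,-0.03,1,0,0,0,0,0,0,1,0,0,0,0,0,0,1]}}

```text
time_s: 16.75
eef_pos: [464.3, -65.3, 186.1]
tcp_rot: [0.789, 0.614, -0.0, -0.0]
contact_force: [-0.7, 0.0, -0.2]
grip_width: 85.5
gripper_force: 0.0
```

```bash
python3 - <<'E'
from h import *
from cell import robot
s=robot.observe(); f=robot.grab_frame("wrist"); pickle.dump((s,f),open("w8.pkl","wb"))
print(s["eef_pos"]); plan(s,[490,98,200],None,6)
a=cv2.resize(f["image"][100:330,180:460],(560,460))
cv2.imwrite("pics/w8.png",a[:,:,::-1])
E
```

```text
[464.34060493 -65.30404909 186.14393929]
row [-0.     -0.     -0.      0.0274 -0.0026 -0.0023] x 6   final-frame shift [ 0.1646 -0.0153 -0.0139]
```

View pics/w8.png

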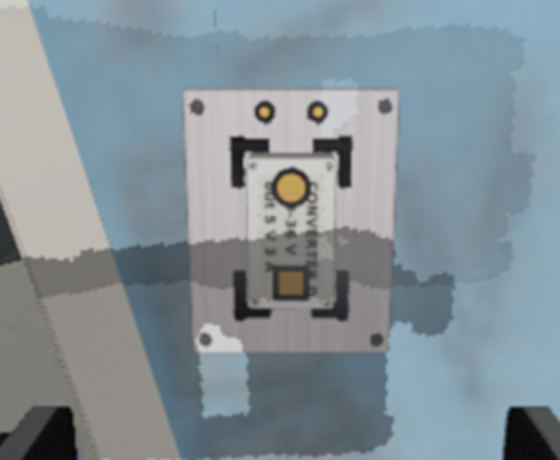

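The module is seated squarely between the posts, with the round pad at full-frame (325,193). That was my tenth picture, so the rest is numeric. Next is the probe view.

Call:
{"op": "apply_moves", "data": {"rows": [0,0,0,0.0274,-0.0026,-0.0023,1,0,0,0,0.0274,-0.0026,-0.0023,1,0,0,0,0.0274,-0.0026,-0.0023,1,0,0,0,0.0274,-0.0026,-0.0023,1,0,0,0,0.0274,-0.0026,-0.0023,1,0,0,0,0.0274,-0.0026,-0.0023,1,0,0,0,0,0,0,1,0,0,0,0,0,0,1,0,0,0,0,0,0,1,0,0,0,0,0,0,1]}}

```text
time_s: 18.05
eef_pos: [490.0, 97.3, 199.9]
tcp_rot: [0.79, 0.614, -0.0, -0.0]
contact_force: [0.5, 0.3, 0.1]
grip_width: 85.3
gripper_force: 0.0
```

```bash
python3 - <<'E'
from h import *
from cell import robot
s,f=pickle.load(open("w8.pkl","rb")); hsv=cv2.cvtColor(f["image"],cv2.COLOR_RGB2HSV)
m=((hsv[...,0]>12)&(hsv[...,0]<30)&(hsv[...,1]>90)).astype(np.uint8); m[:, :290]=0; m[:,370:]=0; m[:170]=0; m[260:]=0
for c in cv2.findContours(m,0,2)[0]:
    if cv2.contourArea(c)>40: (u,v),_,_=cv2.minAreaRect(c); print("pad",u,v,plane(f,[(u,v)],30,s).round(1))
s=robot.observe(); f=robot.grab_frame("wrist"); pickle.dump((s,f),open("w9.pkl","wb")); print(s["eef_pos"])
im=f["image"]; print("expect holder at",proj(f,[[505,156,50],[505,156,118]],s).round(0))
hsv=cv2.cvtColor(im,cv2.COLOR_RGB2HSV); g=hsv[...,2]
for name,m in [("dark",g<60),("grey",(hsv[...,1]<35)&(g>60))]:
    m=m.astype(np.uint8); m[330:]=0
    n,l,st,ce=cv2.connectedComponentsWithStats(m)
    for i in range(1,n):
        if st[i,4]>150 and 150<ce[i,0]<500: print(name,st[i],ce[i].round(1))
E
```

```text
pad 324.5 241.5 [[458.4 -87.   30. ]]
pad 325.2500305175781 193.25003051757812 [[470.1 -43.8  30. ]]
[489.96718497  97.28182188 199.92089601]
expect holder at [[325. 149.]
 [325. 153.]]
dark [307 128  32  32 431] [322.6 143.7]
dark [191 304  27  26 464] [207. 319.]
dark [432 304  27  26 446] [442.  319.1]
grey [ 280   96   87   89 6436] [322.2 139.2]
grey [312 133  21  21 378] [321.3 142.7]
grey [ 293  299   92   31 2428] [339.  313.3]
grey [442 304  33  26 360] [457.5 317.1]
```

```bash
python3 - <<'E'
from h import *
s,f=pickle.load(open("w9.pkl","rb")); im=f["image"]; hsv=cv2.cvtColor(im,cv2.COLOR_RGB2HSV); g=hsv[...,2]
m=((hsv[...,1]<35)&(g>60)).astype(np.uint8); m[200:]=0;m[:,:270]=0;m[:,375:]=0
c=max(cv2.findContours(m,0,2)[0],key=cv2.contourArea)
print(cv2.minAreaRect(c)); r=cv2.minAreaRect(plane(f,c[:,0,:],50,s)[:,:2].astype(np.float32)); print(r)
# blob of probe: inside holder, dark or bright vs holder median
print("holder med",np.median(g[100:125,290:355]))
for v in g[124:166:1,300:346:1]: print("".join("%x"%(x//16) for x in v))
E
```

```text
((321.92486572265625, 140.2062530517578), (86.27227783203125, 87.10528564453125), 1.5911402702331543)
((504.18927001953125, 162.3323974609375), (70.201171875, 70.11097717285156), 74.07518005371094)
holder med 165.0
aaaaaaaaaaaaaaaaa999998888999aaaaaaaaaaaaaaaaa
aaaaaaaaaaaaaaa976555554456789aaa9999aaaa9999a
aaaaaaaaaaaaaa975333333333345699999889a9999899
aaaaaaaaaaaa9764434444444433345578888998888889
aaaaaaaaaaa97433334344334444333346898888888899
aaaaaaaaa8654322333333333334333335788888888889
aaaaaaaaa6322222222222222232333333578888888889
aaaaaaaa96322233323222222223223222357888888888
aaaaaaaa84223333333333333333333332236888888888
aaaaaaa963233443333333333333333333224888888888
aaaaaaa742234444444567764433344433223688888888
aaaaaa96222344444689abba9754344433223478888888
aaaaaa74222334447accdddccb96444433223368888888
aaaaaa6332233357acddddddddca644433223368888888
aaaaaa633223348bcdddddddddcc964333223358888888
aaaaa963322336acdddddddddcccb95332223358888888
aaaaaa63222348cdcdddddddcccccb7332223348888888
aaaaa963222349ccccddddddcccccc7432222347888888
aaaaa96322226acccccddddccccccc843222233
[... 388 characters left out ...]
aaaa622333369bcccccccb97432222235888888888
aaaaaaaa6223333358abcccba964222222358888888888
aaaaaaaa62233333345788876432222222478888888888
aaaaaaa962223332222233322222222222488888888888
aaaa999863222222222222222222222221488888888888
9999888875542222222222222222222222488888888888
8888888888874222222212122222222223578888888888
8888888888885443333222222233333444468888888888
8888888888885444444443333444444444458888888888
8888888888886444444444444444444444458888888999
8888888888887544444444444444444444568889999999
8888888888888654444445544444444445889999aa9998
888888888888887655556875444566555699aaa9a99988
8888888888888888678888865567897677899a99999988
888888888888888888888888888889889999aa9a999988
```

```bash
python3 - <<'E'
from h import *
from cell import robot
s,f=pickle.load(open("w9.pkl","rb")); g=cv2.cvtColor(f["image"],cv2.COLOR_RGB2GRAY)
m=np.zeros_like(g); m[130:158,308:334]=g[130:158,308:334]>120
c=max(cv2.findContours(m,0,2)[0],key=cv2.contourArea); (u,v),r=cv2.minEnclosingCircle(c); print(u,v,r)
print(plane(f,[(u,v)],122,s), "dia",2*r*244/361)
s=robot.observe(); P=plane(f,[(u,v)],122,s)[0]; plan(s,[P[0],P[1],200],None,3)
E
```

```text
321.1176452636719 143.76470947265625 9.302779197692871
[[503.95944176 162.58713573 122.        ]] dia 12.575502073335516
row [ 0.      0.     -0.      0.0222 -0.0008 -0.    ] x 3   final-frame shift [ 0.0667 -0.0025 -0.    ]
```

Cap (504.0, 162.6) and holder centre (504.2, 162.3, 70.2x70.1 mm) agree. I'll move over the probe, descend to reported z ≈ 45, then close.

Call:
{"op": "apply_moves", "data": {"rows": [0,0,0,0.0222,-0.0008,0,1,0,0,0,0.0222,-0.0008,0,1,0,0,0,0.0222,-0.0008,0,1,0,0,0,0,0,0.02,1,0,0,0,0,0,0.03,1,0,0,0,0,0,0.03,1,0,0,0,0,0,0.03,1,0,0,0,0,0,0.03,1,0,0,0,0,0,0.015,1,0,0,0,0,0,0,1]}}

```text
time_s: 19.35
eef_pos: [503.8, 162.8, 44.6]
tcp_rot: [0.789, 0.614, -0.001, -0.0]
contact_force: [0.5, 0.7, -0.2]
grip_width: 85.3
gripper_force: 0.0
```

Call:
{"op": "apply_moves", "data": {"rows": [0,0,0,0,0,0,1,0,0,0,0,0,0,-1,0,0,0,0,0,0,-1,0,0,0,0,0,0,-1,0,0,0,0,0,0,-1,0,0,0,0,0,0,-1,0,0,0,0,0,0,-1,0,0,0,0,0,0,-1,0,0,0,0,0,0,-1,0,0,0,0,0,0,-1]}}

```text
time_s: 20.6
eef_pos: [504.2, 163.0, 45.2]
tcp_rot: [0.789, 0.614, 0.0, 0.0]
contact_force: [-0.9, 0.3, 5.9]
grip_width: 17.9
gripper_force: 58.9
```

Gripped at 17.9 mm. Now I draw it straight up.

Call:
{"op": "apply_moves", "data": {"rows": [0,0,0,0,0,-0.004,-1,0,0,0,0,0,-0.008,-1,0,0,0,0,0,-0.012,-1,0,0,0,0,0,-0.014,-1,0,0,0,0,0,-0.014,-1,0,0,0,0,0,-0.014,-1,0,0,0,0,0,-0.014,-1,0,0,0,0,0,-0.01,-1,0,0,0,0,0,0,-1,0,0,0,0,0,0,-1]}}

```text
time_s: 21.85
eef_pos: [503.8, 162.9, 134.5]
tcp_rot: [0.789, 0.614, -0.0, -0.0]
contact_force: [-0.5, 0.4, -1.5]
grip_width: 17.0
gripper_force: 58.5
```

```bash
python3 - <<'E'
from h import *
from cell import robot
s=robot.observe(); print(s["eef_pos"],s["contact_force"],s["grip_width"])
plan(s,[469.9,-43.7,135],None,7)
E
```

```text
[503.83559723 162.86984254 134.50625476] [-0.49259794  0.44904731 -1.53438206] 17.033255019824235
row [-0.0001  0.0001  0.     -0.0298  0.0026 -0.0001] x 7   final-frame shift [-0.2086  0.0179 -0.0005]
```

Call:
{"op": "apply_moves", "data": {"rows": [0,0,0,-0.0298,0.0026,0,-1,0,0,0,-0.0298,0.0026,0,-1,0,0,0,-0.0298,0.0026,0,-1,0,0,0,-0.0298,0.0026,0,-1,0,0,0,-0.0298,0.0026,0,-1,0,0,0,-0.0298,0.0026,0,-1,0,0,0,-0.0298,0.0026,0,-1,0,0,0,0,0,0.018,-1,0,0,0,0,0,0.018,-1,0,0,0,0,0,0.014,-1]}}

```text
time_s: 23.1
eef_pos: [470.0, -43.7, 83.8]
tcp_rot: [0.789, 0.614, -0.0, -0.0]
contact_force: [0.7, -0.1, -1.2]
grip_width: 17.3
gripper_force: 58.6
```

Call:
{"op": "apply_moves", "data": {"rows": [0,0,0,0,0,0,-1,0,0,0,0,0,0,-1,0,0,0,0,0,0,-1,0,0,0,0,0,0,-1,0,0,0,0,0,0,-1,0,0,0,0,0,0,-1,0,0,0,0,0,0,-1,0,0,0,0,0,0,-1,0,0,0,0,0,0,-1,0,0,0,0,0,0,-1]}}

```text
time_s: 24.35
eef_pos: [470.4, -43.7, 85.0]
tcp_rot: [0.789, 0.614, -0.0, 0.0]
contact_force: [0.5, -0.1, -1.0]
grip_width: 17.3
gripper_force: 58.5
```

```bash
python3 - <<'E'
from h import *
from cell import robot
s=robot.observe(); f=robot.grab_frame("wrist"); pickle.dump((s,f),open("w10.pkl","wb"))
print(s["eef_pos"],s["contact_force"],s["grip_width"])
tip=np.array([469.8,-44.1,s["eef_pos"][2]-41.2])
print("expect tip",proj(f,tip,s),"nose",proj(f,tip+[0,0,16],s),"collar",proj(f,tip+[0,0,46],s),"pad",proj(f,[469.8,-44.1,30],s),"sq",proj(f,[458.9,-86.7,30],s))
hsv=cv2.cvtColor(f["image"],cv2.COLOR_RGB2HSV)
m=((hsv[...,0]>12)&(hsv[...,0]<30)&(hsv[...,1]>90)).astype(np.uint8)
n,l,st,ce=cv2.connectedComponentsWithStats(m)
for i in range(1,n):
    if st[i,4]>25: print(st[i],ce[i].round(1))
u,v=proj(f,[469.8,-44.1,30],s)[0].astype(int)
g=hsv[...,2]
for y in range(v-30,v+44,2): print(y,"".join("%x"%(x//16) for x in g[y,u-44:u+44:2]))
E
```

```text
[470.38606042 -43.71900952  84.9804835 ] [ 0.45915286 -0.06362878 -0.99108886] 17.253377356737854
expect tip [[324.47254765 261.10106794]] nose [[324.50164784 270.77060483]] collar [[324.57008477 293.51112311]] pad [[324.45058538 253.80334837]] sq [[324.38235566 315.73883265]]
[303 197   7   7  40] [305.9 200.2]
[340 197   7   7  44] [343.  200.1]
[315 245  20  18 265] [324.5 253.5]
223 d944444444444449dccccccccacccc55555555555556
225 d94444444444444accccb99888b99744445544455555
227 dc33335ca66666678876777777777766666677744445
229 dc333359777777777777777777777777777777744446
231 dc333358777777777777777777777777777777744446
233 dc333347777777777777777777777777777777744445
235 a9333248989999899988888888888888888888644446
237 87333248878999999999999999999999999878744446
239 87223248657999999999999999999999998768644446
241 88322238657999999998654457899999998767644446
243 87322238889999899963233333489999999889644446
245 87322238999888888622345543348888889999534446
247 87322238989888886224788886334888889898633436
249 88311258889888774237887888632688889998733337
251 886655789898864322687878
[... 398 characters left out ...]
23888888777787
269 78888777888888888111111111114547888888777787
271 88888777888888886111111111111245888888777887
273 78788777889887530111111111111115888888777777
275 78888777888885001111111111111111688888777777
277 78888777889830011111111111111111279888777777
279 78888777889301111111110111111111128888777777
281 78888777896011111111111111111111103898777777
283 78888777882111111111111111111111110388777777
285 88888777850111111000110010101110111188777777
287 77888777821111000000000101101001111167777777
289 78886555542110000000000001100000111455555777
291 77885455552111111111111111111111111455554777
293 78875555552111110000000010000011111355554687
295 97874555541110011100000000000000011355554598
```

The tip shows at (324,260) in front of the pad, which is centred at about (325,254). Both match the predictions, so I'm lowering onto the pad.

Call:
{"op": "apply_moves", "data": {"rows": [0,0,0,0,0,0.004,-1,0,0,0,0,0,0.004,-1,0,0,0,0,0,0.002,-1,0,0,0,0,0,0,-1,0,0,0,0,0,0,-1,0,0,0,0,0,0,-1,0,0,0,0,0,0,-1,0,0,0,0,0,0,-1,0,0,0,0,0,0,-1,0,0,0,0,0,0,-1]}}

```text
time_s: 25.65
eef_pos: [470.4, -43.7, 75.0]
tcp_rot: [0.789, 0.614, 0.0, 0.0]
contact_force: [0.0, 0.8, -1.3]
grip_width: 17.4
gripper_force: 58.5
```

Call:
{"op": "apply_moves", "data": {"rows": [0,0,0,0,0,0.001,-1,0,0,0,0,0,0.001,-1,0,0,0,0,0,0.001,-1,0,0,0,0,0,0.001,-1,0,0,0,0,0,0.001,-1,0,0,0,0,0,0.001,-1,0,0,0,0,0,0,-1,0,0,0,0,0,0,-1,0,0,0,0,0,0,-1,0,0,0,0,0,0,-1]}}

```text
time_s: 26.9
eef_pos: [470.4, -43.7, 69.0]
tcp_rot: [0.789, 0.614, 0.0, 0.0]
contact_force: [-0.9, 0.2, -0.1]
grip_width: 17.1
gripper_force: 58.6
```

```bash
python3 - <<'E'
from h import *
from cell import robot
F=[]
for i in range(6):
    s=robot.observe(); F.append(s["contact_force"]); robot.grab_frame("top")
print(s["eef_pos"],np.mean(F,0),np.std(F,0),s["torque"])
E
```

```text
[470.40107965 -43.74055286  69.00056514] [-0.63230041 -0.26910269  0.51111921] [0.32236719 0.36468532 0.63064543] [0.03011308 0.13272593 0.01406456]
```

The push is about 1.5 N, or 2 mm in, as predicted. I'm going 2.8 mm further.

Call:
{"op": "apply_moves", "data": {"rows": [0,0,0,0,0,0.0007,-1,0,0,0,0,0,0.0007,-1,0,0,0,0,0,0.0007,-1,0,0,0,0,0,0.0007,-1,0,0,0,0,0,0,-1,0,0,0,0,0,0,-1,0,0,0,0,0,0,-1,0,0,0,0,0,0,-1,0,0,0,0,0,0,-1,0,0,0,0,0,0,-1]}}

```text
time_s: 28.45
eef_pos: [470.4, -43.7, 66.2]
tcp_rot: [0.789, 0.614, 0.0, 0.0]
contact_force: [0.4, 0.5, 2.1]
grip_width: 17.3
gripper_force: 58.7
```

```bash
python3 - <<'E'
from h import *
from cell import robot
F=[]
for i in range(12):
    s=robot.observe(); F.append(s["contact_force"]); f=robot.grab_frame("wrist")
print(s["eef_pos"],np.mean(F,0),np.std(F,0)/3.5,s["time_s"])
hsv=cv2.cvtColor(f["image"],cv2.COLOR_RGB2HSV); g=hsv[...,2]
m=((hsv[...,0]>12)&(hsv[...,0]<30)&(hsv[...,1]>90)).astype(np.uint8)
n,l,st,ce=cv2.connectedComponentsWithStats(m)
for i in range(1,n):
    if st[i,4]>25: print(st[i],ce[i].round(1))
print("pad expected",proj(f,[469.8,-44.1,30],s),"axis nose end",proj(f,[s["eef_pos"]+[-.1,-.4,-s["eef_pos"][2]+41]],s))
P=[469.8,-44.1,30]
u,v=proj(f,P,s)[0].astype(int)
for y in range(v-26,v+26,1): print(y,"".join("%x"%(x//16) for x in g[y,u-30:u+30]))
E
```

```text
[470.38346405 -43.72183663  66.19330342] [-0.5709545   0.06958587  1.48195533] [0.15103968 0.18190643 0.13075574] 29.0
[301 202   8   8  49] [304.3 205.6]
[341 202   8   8  48] [344.5 205.6]
[314 255  22  11 156] [324.4 259.7]
pad expected [[324.48360482 263.97231398]] axis nose end [[325.35147023 270.60543122]]
237 666666666676677777777777777777777777777777777777777777777777
238 677676777777777777777777777777777777777777777777777777777777
239 777777777777777777777777777777777777777777777777777777777777
240 777777777777777777777777777777777777777777777777777777777777
241 777777777777777777777777777777777777777777777777777777777777
242 777777777777777777777777777777777777777777777777777777777777
243 888888888888888888888888888888888888888888888888888888888888
244 888999999999899999999999999999999988888888888998988888889899
245 888899999999999999999999999999999999999999999999999999999998
246 877888999999999999899999999999999989889999999999999999999887
247 777778999999989998999999999999999999999999989999888998898877
248 655678999999899999889999999999989999999998889999989998898777
249 64
[... 1893 characters left out ...]
10001111111111111111111111111111111111110257888888
279 988899862100111111111111111111111111111111111111110025889888
280 988899851001111111111111111111111111111111111111111113689988
281 988998630011111111111111111111111111111111111111111101368998
282 888987410101111111111111111111111111111111111111111110136888
283 889985200111111111111110111111110111111111111111011110003688
284 889974100111101111101111111111111110111111111111111111001589
285 899852011101111111100011111110010110011100111111111111101489
286 998731111111110010000000100000100100001010010101101111110378
287 888521111110110001011001000000000101001001001000010111111268
288 776422211111011010001110001001010100100000001111101111122357
```

The spring push is about 2.5 to 3 N, so the tip is 4–5 mm in. The tip is within about 2 mm of the pad centre, and the module is seated. Handing in.

```bash
python3 -c "
from cell import robot
print(robot.hand_in())"
```

```text
the job is handed in; nothing more can be done
None
```

The job is handed in, but no verdict came back. By my measurements the module is seated square in the pocket and released, and the probe is held upright within about 2 mm of the round pad's centre, pressing with about 2.5–3 N (spring tip 4–5 mm in).

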